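Reset the red peak pointer at the laser marking bench

TASK

Before the next marking job, reset the peak pointer of the extraction gauge, the one with the red knob: turn the red knob counter-clockwise (seen from above) until its pointer is back at the zero stop pin, then let go and leave it there. Leave the black knob of the other gauge as it is.

Things in the scene. Friction and masses are not known exactly. Their poses are not given: they have to be found in the camera images.
- red_knob (a joint): Angle (rad) of the red knob on its fixed gauge, a blue-topped white box 166 x 166 mm with a white dial face up, 53 mm above the bench. 0 = pointer at the zero stop (hard; a dark pin 9 mm high, 52 mm from the axis, beside the dial's green zero mark); grows clockwise seen from above, to 2.2. No spring, about 0.04 N m of friction: it stays where left.
- red_grip (a point): Point on the red knob's upright axis, half-way up its finger bar, 83 mm above the bench. Bar 46 mm long, 16 mm wide, 64 to 94 mm above the bench, over a red round skirt 50 mm across (56 to 64 mm). Turns with the knob: x along the bar towards the pointer, y across the 16 mm (the way to pinch), z up. The flat red pointer ends 56 mm from the axis, 60 mm above the bench.
- black_knob (a joint): Angle (rad) of the black knob on the second gauge, which is of the same build, size and direction of turning. Not to be turned.
- black_tip (a point): Tip of the black knob's pointer, 56 mm from that knob's axis and 59 mm above the bench; its x axis points outward along the pointer, away from that knob's axis.

How it is judged:
By the outcome, as a careful person would: the job done as asked, in the order asked, and still so for the second after the job is handed in, with the robot touching nothing.
It also fails if it takes over 32 s, if anything falls off the work surface, if the arm or the gripper's body presses on something with over 40 N, if the wrist force passes 120 N, or if a joint passes its speed limit or range.

ROBOT

A 7-joint arm with a two-finger parallel gripper is mounted at the origin on the work surface. World frame = base frame: x ahead of the robot, y to its left, z up, the work surface at z = 0. Lengths are in m, angles in rad, forces in N, time in s.
With the tool pointing down it reaches from about 0.4 to 0.875 m from the base axis. Payload 19.3 kg.
Tool frame: the origin (TCP) lies between the finger pads; the fingertips stand bot.tcp_to_tips ahead of it and the grasp point (between the pads) lies 11 mm behind it (bot.tcp_to_tips is the distance from the TCP to the fingertips, in m); z points along the fingers, y is the direction in which the jaws open and shut (so a half turn about z gives the same grasp; the last joint's range is limited). The gripper opens to 85 mm and grips with 20 to 120 N. Pads are 22 mm wide; open, the fingers measure 114 mm over their backs; the gripper's body (76 mm by 85 mm) begins 54 mm behind the grasp point. The pads swing forward as they close: fully open they stand 13 mm farther back than shut.
Start: joints at [1.174, 0.521, -0.036, 1.599, 0.021, 1.021, -0.113], TCP at [0.201, -0.592, 0.239] pointing down, gripper open.
Joint ranges: [-2.91, 2.91], [-0.3, 2.13], [-1.5, 1.42], [0.17, 2.43], [-1.26, 4.41], [0.16, 1.93], [-2.52, 2.52]. Speed limits (rad/s): [1.89, 1.89, 2.39, 2.39, 3.01, 3.01, 3.01].

INTERFACE

Orientations are given as a unit quaternion [w, x, y, z].
In Python, from plant import bot gives the robot as it stands. Calls block until the motion is done:
- bot.reach(position, orientation): joint-space move of the TCP to a pose.
- bot.servo_line(position, max_speed=0.15, rotation=None): straight line of the TCP; rotation=None keeps the orientation; max_speed is the mean speed in m/s.
- bot.set_joints(angles): joint-space move.
- bot.gripper_to(opening, squeeze=None): opening from 0.0 (shut) to 1.0 (fully open); squeeze is the grip in N (None keeps the last); returns when the fingers have stopped.
- bot.wait(seconds).
- bot.inverse_kinematics(position, orientation): joint angles nearest the present ones, or None.
- bot.read_state(): the state.
- bot.grab_frame(name): name is "side" or "top" or "wrist"; returns a dict with "pixels" (420x560x3 uint8, red, green, blue), "mtx" (3x3 intrinsics, pixels), "extrinsics" (4x4, takes a point from world to camera coordinates); the wrist camera has in their place "tool_from_camera" (4x4, takes a point from camera to tool coordinates, whose origin is the TCP and whose axes are the flange's). Camera axes: x right, y down, z forward; pixel columns grow to the right and rows downward; lengths in m; the calibration is good to about 2 mm. A picture is of the moment at which its call begins: read the wrist's pose just before it. There is no depth.
A pose or a line that the arm cannot do raises bot.PlanningError and nothing moves.
- bot.sign_off(): hands the job in, once; it reports no verdict.
The state is a dict: "time_s": time; "joint_pos": joint angles; "qd": joint speeds; "effort": joint torques, N m; "tool_pos": TCP position; "orientation": TCP orientation; "ft_force": force on the tool from outside, world axes, zero at the start; "wrist_torque": the same for the moment, N m; "finger_gap": opening from 0.0 (shut) to 1.0 (fully open).
Only numpy, scipy, OpenCV 4.12 (cv2) and the standard library are available. Lean on these libraries where they do the work, as an engineer would, in place of code of your own. Each camera call takes 0.05 s, during which the arm holds its last target. There are 200 camera calls.

## Working session

There is one attempt and no reset: what is moved stays moved. The work goes in short steps, each a Python script; the robot and the scene stay as the last script left them, time stands still between calls to the robot, and variables do not carry over. Pictures are saved under pics/ and viewed, about 8 in all and at most 12, crops included, and the job is handed in when it is done.

```bash
ls; mkdir -p pics; python3 - <<'E'
from plant import bot
import cv2, numpy as np
ims=[]
for n in ("top","side"):
    f=bot.grab_frame(n); np.savez(f"{n}.npz",**f); cv2.imwrite(f"pics/{n}0.png",f["pixels"][:,:,::-1])
print(bot.read_state(), bot.tcp_to_tips)
E
```

```text
pics
{'time_s': 0.1, 'joint_pos': array([ 1.17377391,  0.52195665, -0.03632619,  1.59996776,  0.02119002,
        1.02108487, -0.11281637]), 'qd': array([ 6.83952343e-05, -2.03304853e-03,  1.09604168e-03, -6.55018813e-04,
       -5.90245800e-04,  8.24500018e-05,  1.63188620e-03]), 'effort': array([ 2.64057649e-03, -9.28505445e+01,  1.98388562e+00, -3.70536017e+01,
        1.81762775e-02,  5.34933584e-03,  2.55795641e-05]), 'tool_pos': array([ 0.20052027, -0.59164238,  0.23877589]), 'orientation': array([-5.02930822e-04,  9.86680653e-01,  1.62668443e-01, -1.15532438e-04]), 'ft_force': array([-0.13653217, -0.30104942, -0.19678886]), 'wrist_torque': array([-0.01960959,  0.06863283,  0.00100886]), 'finger_gap': 0.9942835652320808} 0.008
```

View pics/top0.png

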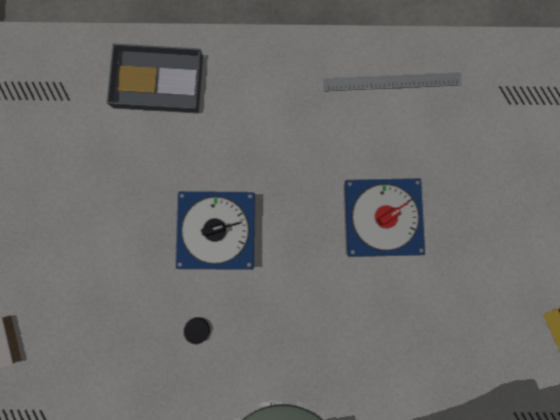

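View pics/side0.png

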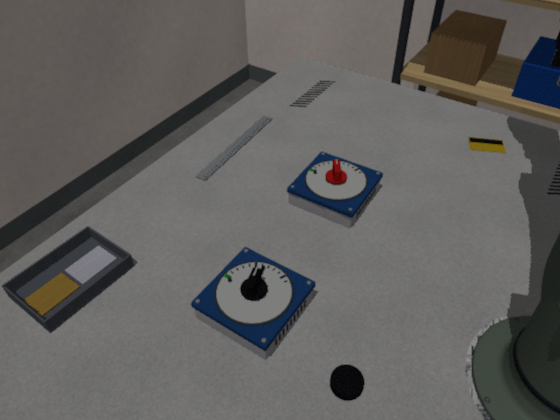

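The top view shows the red gauge at about (386,217) with its pointer toward (410,201) and its green zero mark at (383,188). The black gauge is at about (214,230). Next I'll cast these onto their planes.

```bash
cat > h.py <<'E'
import numpy as np, cv2
def ray(uv,K,E,z):
    d=E[:3,:3].T@np.linalg.solve(K,[uv[0],uv[1],1.]); c=-E[:3,:3].T@E[:3,3]
    return c+d*(z-c[2])/d[2]
def masks(p):
    h=cv2.cvtColor(p,cv2.COLOR_RGB2HSV); H,S,V=cv2.split(h)
    return dict(red=((H<8)|(H>172))&(S>130)&(V>80), green=(H>45)&(H<85)&(S>90)&(V>50), blue=(H>100)&(H<130)&(S>120)&(V>40), white=(S<40)&(V>150))
def wristE(f,pos,q):
    from scipy.spatial.transform import Rotation as R
    T=np.eye(4); T[:3,:3]=R.from_quat(np.r_[q[1:],q[0]]).as_matrix(); T[:3,3]=pos
    return np.linalg.inv(T@f["tool_from_camera"])
def blobs(m,a=4):
    n,l,s,c=cv2.connectedComponentsWithStats(m.astype(np.uint8)); return [(s[i,4],c[i],l==i) for i in range(1,n) if s[i,4]>=a]
E
python3 - <<'E'
from h import *
f=np.load("top.npz"); p,K,E=f["pixels"],f["mtx"],f["extrinsics"]; M=masks(p)
print("cam",-E[:3,:3].T@E[:3,3])
for a,c,m in blobs(M["blue"],300):
    hull=cv2.convexHull(np.argwhere(m)[:,::-1].astype(np.int32)); r=cv2.minAreaRect(hull)
    print("plate",a,r[0],ray(r[0],K,E,.053),[ray(x,K,E,.053)[:2].round(3).tolist() for x in cv2.boxPoints(r)])
for a,c,m in blobs(M["green"],3): print("green",a,c,ray(c,K,E,.053))
for a,c,m in blobs(M["red"],3):
    px=np.argwhere(m)[:,::-1].astype(float); c0=np.array([386,217]); t=px[np.argmax(((px-c0)**2).sum(1))]
    print("red",a,c,"tip",t,ray(t,K,E,.060))
for a,c,m in blobs(M["white"],300): print("white",a,c,ray(c,K,E,.053))
E
```

```text
cam [0.47871092 0.0111553  0.94902337]
plate 1847 (384.34283447265625, 217.0831298828125) [ 0.53813568 -0.21444655  0.053     ] [[0.616, -0.132], [0.622, -0.296], [0.461, -0.296], [0.456, -0.134]]
plate 1827 (215.13522338867188, 230.1686248779297) [0.50702259 0.14600146 0.053     ] [[0.428, 0.225], [0.588, 0.228], [0.587, 0.065], [0.427, 0.065]]
green 12 [383.91666667 187.83333333] [ 0.60113498 -0.21446993  0.053     ]
green 11 [215.36363636 200.09090909] [0.57127226 0.14703472 0.053     ]
red 369 [386.73712737 215.91056911] tip [406. 203.] [ 0.56809335 -0.25925806  0.06      ]
```

The red gauge's axis is at about (0.538, -0.214). The plate measures 163 mm across (166 given) and the green mark is 63 mm out, so the sizes agree. The zero direction is about +x, and the pointer sits about 1 rad clockwise of it. I'll check IK over the whole turn, then move above and look.

```bash
cat >> h.py <<'E'
def quat(th):  # tool down, tool x along heading th
    from scipy.spatial.transform import Rotation as R
    c,s=np.cos(th),np.sin(th); q=R.from_matrix(np.array([[c,s,0],[s,-c,0],[0,0,-1.]])).as_quat(); return np.r_[q[3],q[:3]]
E
python3 - <<'E'
from h import *
from plant import bot
C=np.array([.538,-.214]); best=None
for off in (0,np.pi):
    js=[bot.inverse_kinematics(np.r_[C,.078],quat(off+a)) for a in (-1.1,-.5,.1)]
    print(off,[None if j is None else j.round(2).tolist() for j in map(lambda j: None if j is None else np.array(j),js)])
    if all(j is not None for j in js):
        m=max(abs(j[6]) for j in js)
        if best is None or m<best[0]: best=(m,off)
off=best[1]; print(best)
bot.reach(np.r_[C,.24],quat(off-.98))
s=bot.read_state(); f=bot.grab_frame("wrist")
np.savez("w1.npz",pos=s["tool_pos"],q=s["orientation"],**f); cv2.imwrite("pics/w1.png",f["pixels"][:,:,::-1])
print(s["time_s"],s["tool_pos"],s["joint_pos"].round(2))
E
```

```text
0 [[0.13, 0.68, 0.21, 1.85, -0.22, 0.63, -2.2], [0.23, 0.67, 0.06, 1.85, -0.07, 0.63, -1.74], [0.33, 0.66, -0.08, 1.84, 0.08, 0.64, -1.27]]
3.141592653589793 [[0.59, 0.7, -0.46, 1.83, 0.45, 0.72, 0.36], [0.68, 0.73, -0.58, 1.82, 0.56, 0.76, 0.87], [0.74, 0.75, -0.68, 1.82, 0.64, 0.8, 1.4]]
(np.float64(1.4022304351418498), 3.141592653589793)
1.9417 [ 0.53753191 -0.21529373  0.23985056] [ 0.7   0.5  -0.59  1.7   0.32  1.03  0.59]
```

View pics/w1.png

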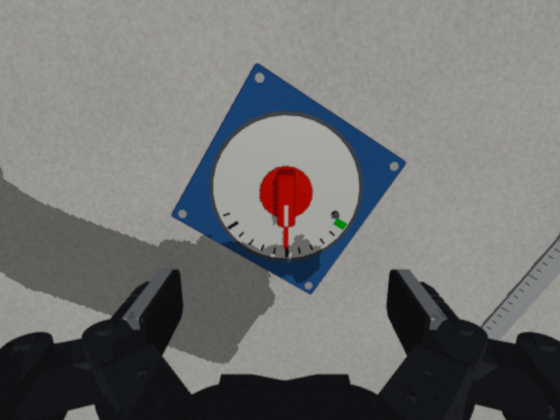

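The close view shows the dial centred at about (286,187). The bar points straight down the picture, with the pointer tip at about (286,255), the pin at (335,215) and the green mark at (340,225). The bar is nearly aligned with the tool x axis. I'll measure these for the correction.

```bash
python3 - <<'E'
from h import *
f=np.load("w1.npz"); p,K=f["pixels"],f["mtx"]; E=wristE(f,f["pos"],f["q"]); M=masks(p)
b=max(blobs(M["blue"],300),key=lambda x:x[0])[2]
r=cv2.minAreaRect(cv2.convexHull(np.argwhere(b)[:,::-1].astype(np.int32))); bx=[ray(x,K,E,.053)[:2] for x in cv2.boxPoints(r)]
print("plate",r[0],ray(r[0],K,E,.053),"sides",[np.linalg.norm(bx[i]-bx[i-1]).round(4) for i in range(4)])
h=cv2.fillPoly(np.zeros(p.shape[:2],np.uint8),[cv2.boxPoints(r).astype(np.int32)],1)>0
disc=cv2.morphologyEx((h&~M["blue"]).astype(np.uint8),cv2.MORPH_OPEN,np.ones((9,9),np.uint8))
c=max(cv2.findContours(disc,0,1)[0],key=cv2.contourArea); e=cv2.fitEllipse(cv2.convexHull(c)); C=ray(e[0],K,E,.053); print("dial",e,C)
red=M["red"]&h; rp=np.argwhere(red)[:,::-1]
W=np.array([ray(x,K,E,.060)[:2] for x in rp]); d=W-C[:2]; t=W[np.hypot(*d.T)>.04]; v=t.mean(0)-C[:2]
print("tip n",len(t),"maxr",np.hypot(*d.T).max(),"heading",np.arctan2(v[1],v[0]))
core=cv2.morphologyEx(red.astype(np.uint8),cv2.MORPH_OPEN,np.ones((19,19),np.uint8)); ys,xs=np.nonzero(core); (cx,cy),rad=cv2.minEnclosingCircle(np.c_[xs,ys].astype(np.float32)); print("skirt",(cx,cy),rad,ray((cx,cy),K,E,.064))
for a,c,m in blobs(M["green"]&h,5): g=ray(c,K,E,.053); v=g-C; print("green",c,g,np.hypot(v[0],v[1]),np.arctan2(v[1],v[0]))
g=cv2.cvtColor(p,cv2.COLOR_RGB2GRAY); sub=np.zeros_like(g,bool); sub[206:222,326:345]=1
y,x=np.nonzero(sub&(g<90)&~M["green"]); c=(x.mean(),y.mean()); v=ray(c,K,E,.058)-C; print("pin",c,len(x),np.hypot(v[0],v[1]),np.arctan2(v[1],v[0]))
E
```

```text
plate (282.9931640625, 184.6026153564453) [ 0.53583099 -0.21331916  0.053     ] sides [np.float64(0.1815), np.float64(0.1603), np.float64(0.1606), np.float64(0.1745)]
dial ((285.697265625, 185.6176300048828), (149.82595825195312, 153.21636962890625), 88.73836517333984) [ 0.53849279 -0.21271889  0.053     ]
tip n 79 maxr 0.060423183649687726 heading -0.9868733247345728
skirt (285.7237854003906, 192.206298828125) 26.282724380493164 [ 0.54057888 -0.21585684  0.064     ]
green [339.77777778 223.58888889] [ 0.60323658 -0.21491626  0.053     ] 0.0647810599056318 -0.03392643521219469
pin (np.float64(334.9111111111111), np.float64(214.37777777777777)) 45 0.053934849526317954 0.06713135352843737
```

The dial, skirt and top-view estimates agree to about 2–3 mm. I'm using an axis at (0.5395, -0.214), bar heading -0.985, zero heading about -0.02 and the pin at about +0.07. Next: descend, pinch, and make a first partial turn while watching the wrist torque.

```bash
python3 - <<'E'
from h import *
from plant import bot
P=np.array([.5395,-.214,.078])
def rep(t):
    s=bot.read_state(); print(t,round(s["time_s"],2),s["tool_pos"].round(4),"F",s["ft_force"].round(1),"T",s["wrist_torque"].round(2),"gap",round(s["finger_gap"],3),s["joint_pos"][6].round(2))
bot.servo_line(P,max_speed=.12,rotation=quat(np.pi-.985)); rep("down")
bot.gripper_to(0.0,squeeze=25); rep("grip")
for h in (-.85,-.70):
    bot.servo_line(P,rotation=quat(np.pi+h)); rep(h)
f=bot.grab_frame("top"); cv2.imwrite("pics/t1.png",cv2.resize(f["pixels"][120:300,280:500,::-1],None,fx=3,fy=3))
E
```

```text
down 3.49 [ 0.5398 -0.2141  0.0786] F [ 0.5  0.2 -0.3] T [-0.01  0.03 -0.03] gap 1.003 0.45
grip 4.12 [ 0.5389 -0.2145  0.0782] F [-6.2 -1.9  8.8] T [-0.22  1.16 -0.05] gap 0.18 0.45
-0.85 4.41 [ 0.5386 -0.2147  0.0782] F [-8.1 -2.3 10.6] T [-0.35  1.64  0.02] gap 0.179 0.56
-0.7 4.71 [ 0.5383 -0.215   0.0782] F [-9.5 -2.7 12. ] T [-0.58  2.   -0.02] gap 0.182 0.69
```

The grip is firm: a gap of 0.18 is about 15 mm on the 16 mm bar. Side forces show the axis about 1.5 mm nearer in x, so I'll shift by that and continue, with finer steps near the stop.

```bash
python3 - <<'E'
from h import *
from plant import bot
P=np.array([.5377,-.2148,.0785])
def rep(t):
    s=bot.read_state(); T=s["wrist_torque"]; print(round(t,3),round(s["time_s"],2),s["tool_pos"].round(4),"F",s["ft_force"].round(1),"T",T.round(3),"gap",round(s["finger_gap"],3)); return T[2]
base=[]
for h in list(np.arange(-.55,-.14,.15))+list(np.arange(-.2,.13,.03)):
    if base and h<base[-1][0]: continue
    bot.servo_line(P,rotation=quat(np.pi+h)); bot.wait(.1); t=rep(h); base.append((h,t))
    if len(base)>2 and abs(t-np.median([b[1] for b in base[:3]]))>.35: print("contact"); break
f=bot.grab_frame("top"); np.savez("t2.npz",**f); cv2.imwrite("pics/t2.png",cv2.resize(f["pixels"][120:300,280:500,::-1],None,fx=3,fy=3))
E
```

```text
-0.55 5.16 [ 0.5378 -0.2153  0.0784] F [ 2.9 -4.2 -6.9] T [-0.925 -0.804  0.066] gap 0.178
-0.4 5.56 [ 0.5376 -0.2156  0.0784] F [ 2.  -6.2 -4.9] T [-1.319 -0.552  0.007] gap 0.185
-0.25 5.96 [ 0.5375 -0.2159  0.0784] F [ 2.  -8.2 -5. ] T [-1.689 -0.388 -0.023] gap 0.182
-0.2 6.31 [ 0.5374 -0.2161  0.0784] F [ 1.8 -7.9 -5.5] T [-1.847 -0.384  0.03 ] gap 0.185
-0.17 6.66 [ 0.5374 -0.2162  0.0784] F [ 2.1 -8.8 -5.5] T [-1.906 -0.413  0.033] gap 0.181
-0.14 7.01 [ 0.5374 -0.2162  0.0784] F [ 1.3 -9.8 -4.2] T [-2.028 -0.345  0.038] gap 0.184
-0.11 7.36 [ 0.5374 -0.2163  0.0784] F [ 2.  -8.5 -4.3] T [-2.078 -0.38   0.028] gap 0.18
-0.08 7.71 [ 0.5374 -0.2164  0.0784] F [  1.3 -10.6  -4.2] T [-2.21  -0.374  0.02 ] gap 0.177
-0.05 8.06 [ 0.5374 -0.2165  0.0784] F [  1.7 -10.7  -4.3] T [-2.314 -0.324  0.024] gap 0.181
-0.02 8.41 [ 0.5374 -0.2165  0.0784] F [  1.4 -10.3  -4.8] T [-2.329 -0.434  0.007] gap 0.182
0.01 8.76 [ 0.5374 -0.2166  0.0784] F [  0.9 -11.1  -5.2] T [-2.425 -0.361 -0.011] gap 0.185
0.04 9.11 [ 0.5374 -0.2167  0.0784] F [  1.9 -10.6  -4.4] T [-2.459 -0.338 -0.338] gap 0.181
0.07 9.46 [ 0.5373 -0.2167  0.0784] F [  0.9 -11.4  -3.3] T [-2.211 -0.118 -0.965] gap 0.184
contact
```

The turn ran freely to about +0.02. The axial torque then rose to -0.97 N m, which is the stop. I'll ease the twist slightly while staying on the pin, centre out the side force, open, retreat and look.

```bash
python3 - <<'E'
from h import *
from plant import bot
def rep(t):
    s=bot.read_state(); print(t,round(s["time_s"],2),s["tool_pos"].round(4),"F",s["ft_force"].round(1),"T",s["wrist_torque"].round(3),"gap",round(s["finger_gap"],3))
P=np.array([.5377,-.2167,.0785])
bot.servo_line(P,rotation=quat(np.pi+.055)); bot.wait(.2); rep("eased")
bot.gripper_to(1.0); rep("open")
bot.servo_line(P+[0,0,.165],max_speed=.12); rep("up"); bot.wait(.2)
s=bot.read_state(); f=bot.grab_frame("wrist")
np.savez("w2.npz",pos=s["tool_pos"],q=s["orientation"],**f); cv2.imwrite("pics/w2.png",f["pixels"][:,:,::-1])
E
```

```text
eased 9.96 [ 0.5374 -0.2168  0.0784] F [-2.8 -2.4 -1.3] T [-0.614  0.64  -0.711] gap 0.176
open 10.64 [ 0.5377 -0.2167  0.0785] F [ 0.5  0.5 -0.6] T [ 0.026 -0.02  -0.038] gap 0.995
up 12.17 [ 0.5374 -0.2166  0.2429] F [-0.7 -0.6  0. ] T [-0.018  0.006 -0.026] gap 1.002
```

View pics/w2.png

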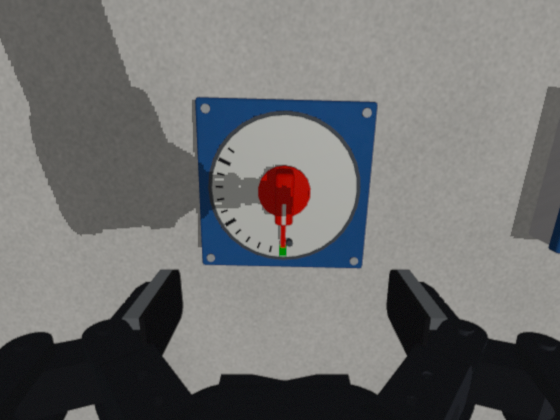

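The pointer now lies on the green mark at (283,250), with the pin at (289,242) right beside it. I'll check a zoomed crop, and compare the black knob before and after in the top view.

```bash
python3 - <<'E'
from h import *
from plant import bot
f=np.load("w2.npz")["pixels"]; a=cv2.resize(f[180:270,230:340,::-1],None,fx=6,fy=6,interpolation=cv2.INTER_CUBIC)
cv2.imwrite("pics/z2.png",a)
t=bot.grab_frame("top")["pixels"]; o=np.load("top.npz")["pixels"]
d=np.abs(t.astype(int)-o.astype(int))[185:275,170:262].max(2); print("black gauge diff: max",d.max(),"n>40",(d>40).sum())
E
```

```text
black gauge diff: max 10 n>40 0
```

View pics/z2.png

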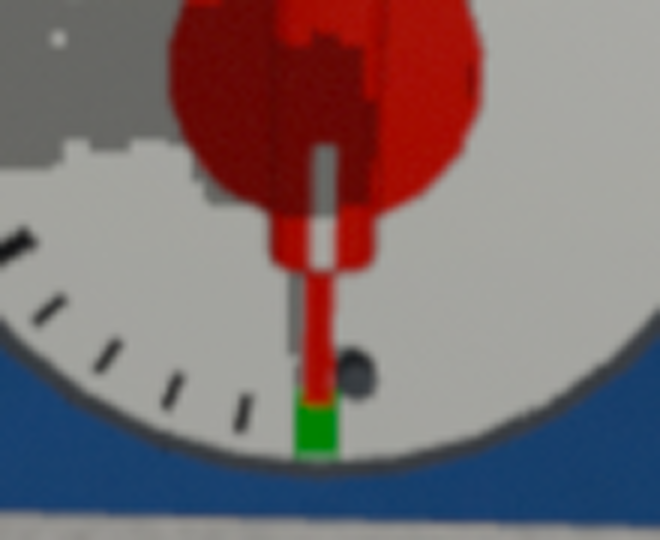

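The crop shows the pointer on the green zero mark and touching the pin at crop pixel (355,373). The black gauge is unchanged and the gripper is well clear, so I'm handing in.

```bash
python3 -c "
from plant import bot
print(bot.read_state()['time_s']); print(bot.sign_off())"
```

```text
12.4667
the job is handed in; nothing more can be done
None
```

The red knob is back at its zero stop, released and left there, and I handed the job in at 12.5 s of the 32 s allowed. I pinched its bar and turned it counter-clockwise about 1 rad until the stop showed as a wrist torque of about 1 N m, then opened the gripper and lifted clear.

- **Red pointer:** the last wrist picture shows it on the green zero mark, touching the pin.
- **Black gauge:** it looks the same in the top view before and after (largest pixel difference 10 of 255).
- **Forces:** after release the wrist force was under 1 N. While turning, the highest reading was about 15 N, at the wrist, because my first estimate of the knob axis was 1–3 mm off; I corrected that as I went.
- **Measurement mismatch:** in the close view the plate sides measured 160–182 mm against the true 166 mm. I took the axis from the dial and skirt instead, which agreed to about 4 mm.

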